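Hang the large wooden hoop on the J-hook

ROBOT

A 6-joint arm with a two-finger parallel gripper is mounted at the origin on the work surface. World frame = base frame: x ahead of the robot, y to its left, z up, the work surface at z = 0. Lengths are in m, angles in rad, forces in N, time in s.
With the tool pointing down it reaches from about 0.275 to 0.775 m from the base axis. Payload 14.6 kg.
Tool frame: the origin (TCP) lies between the finger pads; the fingertips stand ahead of it and the grasp point (between the pads) lies 2 mm behind it (r.tip_extent is the z of the fingertips in the tool frame, in m); z points along the fingers, y is the line along which they close (so a half turn about z gives the same grasp; the last joint's range is limited). The gripper opens to 85 mm and grips with 20 to 120 N. Pads are 22 mm wide; open, the fingers measure 114 mm over their backs; the gripper's body (76 mm by 85 mm) begins 54 mm behind the grasp point. The pads swing forward as they close: fully open they stand 13 mm farther back than shut.
Start: joints at [0.973, 0.263, -0.048, 1.259, 0, 1.415], TCP at [0.225, 0.474, 0.248] pointing down, gripper open.
Joint ranges: [-2.65, 2.65], [-0.89, 1.7], [-1.18, 1.37], [-2.13, 2.11], [-1.35, 1.29], [-3.14, 3.14]. Speed limits (rad/s): [1.89, 1.89, 2.57, 2.79, 3.14, 3.14].

INTERFACE

Orientations are given as [roll, pitch, yaw] about the fixed x, y, z axes, in that order (R = Rz(yaw) Ry(pitch) Rx(roll)).
In Python, from station import r, optics, ticket gives the robot as it stands.
- The arm moves only by the shell command python3 -m handwheel 'ROWS' [FORCE]. ROWS is JSON, a list of rows, each an object of numbers: "claw": the opening in per cent of the stroke, from 0 (shut) to 100 (fully open); "tx", "ty", "tz": the shift along the tool's x, y, z in m; "rx", "ry", "rz": the turn, a rotation vector about the tool's x, y, z in rad. In form: [{"claw": .., "tx": .., "ty": .., "tz": .., "rx": .., "ry": .., "rz": ..}, ...]. A call has 1 to 8 rows; each row shifts and turns the commanded pose from where the row before left it, along the tool's axes as they then stand; what a row does not reach is not made up. A row lasts 1/8 s, in which the tool goes at most 62.5 mm and 10.7 degrees, less where a joint would pass 70% of its speed; a pose out of reach is approached as far as the arm can. A call is refused whole if a number of a shift passes 0.0625 or a number of a turn 0.188, either way. A call with a gripper value outside its range is refused whole. The fingers move at their own pace and stop on an object; FORCE is the grip in N (left out, the last holds). Time passes only in rows, so rows that do not move let the fingers close. It gives the time, the measured TCP pose, the force, the opening and the grip force at its end, in the units of the state.
- r.observe(): the state, without advancing time (a new reading comes with each control period).
- optics.get_image(name): name is "side" or "top"; returns a dict with "image" (400x640x3 uint8, blue, green, red), "range_z" (400x640 float32, m along the optical axis (not along the pixel's ray), 0 where there is no reading), "mtx" (3x3 intrinsics, pixels), "world_to_cam" (4x4, takes a point from world to camera coordinates). Camera axes: x right, y up, looking along -z (the intrinsics and any distortion apply to the point x, -y, -z); pixel columns grow to the right and rows downward; lengths in m; the calibration is good to about 2 mm. A picture is of the moment at which its call begins.
- ticket.sign_off(): hands the job in; it is judged then, once.
The state is a dict: "clock": time; "joint_positions": joint angles; "joint_velocities": joint speeds; "joint_efforts": joint torques, N m; "ee_pos": TCP position; "eef_rot": TCP orientation; "contact_force": force on the tool from outside, world axes, zero at the start; "wrist_torque": the same for the moment, N m; "finger_gap": opening from 0.0 (shut) to 1.0 (fully open); "finger_force": force on a finger pad.
Only numpy, scipy, OpenCV 4.12 (cv2) and the standard library are available. Lean on these libraries where they do the work, as an engineer would, in place of code of your own. Each camera call takes 0.05 s, during which the arm holds its last target. There are 200 camera calls.

TASK

Take the larger wooden hoop by its rim, lift it out of its cradle and hang it by the inside of its rim on the steel J-hook under the little shelf, then let go so that it hangs there at rest. Leave the smaller hoop, the jars, the brushes and everything else standing where they are.

Things in the scene. Friction and masses are not known exactly. Their poses are not given: they have to be found in the camera images.
- large_hoop: The LARGER of two light-wood hoops, an open ring without spokes: outer diameter 180 mm, inner 154 mm; the rim is 13 mm thick radially (mid-rim radius 83.5 mm) and 14 mm wide along the axis; about 0.12 kg. Starts standing on edge in a cradle. Origin: the ring's centre, 102 mm above the table at the start. y: the ring's axis (level at the start); x and z lie in its plane, z up at the start.
- small_hoop: Bystander: the smaller light-wood hoop, outer diameter 120 mm, rim 11 mm thick and 14 mm wide, standing in a like cradle. Origin at its centre, y along its axis. Top 132 mm above the table. To be left alone.
- cradle_large: Fixed wooden cradle of the large hoop: foot 130 x 50 x 12 mm, two cheeks 110 mm long and 9 mm thick reaching 62 mm above the table, an 18 mm slot along x between them; the hoop stands loose in it (2 mm play each side) and lifts straight up. Origin under its centre, on the table; z up.
- hook_stand: Fixed wooden stand: foot (x -75 to +75, y +65 to +155 mm, 14 mm thick), 34 mm square upright (centre x -12, y +115 mm), a small shelf on top and a steel J-hook under the shelf. Origin on the table straight below the hook's seat; z up. The J lies in the y-z plane, open to -y: the hoop goes on by moving towards +y, its axis along y, its plane in x-z.
- shelf_edge (a point): Middle of the lower edge of the small shelf's -x side (roughly the robot's side), 335 mm above the table, 40 mm from the hook towards -x; axes as the stand's. The shelf spans x -40 to +12, y -40 to +150 mm, 18 mm thick, jars on it up to 400 mm; a wire rail runs round its far side out to x +63 mm. They cover the hook from above: the hand must slant in from the -x side.
- hook_seat (a point): The seat of the J-hook: the middle of the bend, on top of the 8 mm thick steel rod, where the inside of the rim rests: 254 mm above the table. Axes as the stand's. The trough is about 36 mm wide along y between tip and shank (shank's centre line at y +22 mm). A hoop hung properly has its centre 77 mm below this point.
- hook_tip (a point): The upper end of the hook's upturned tip, 25 mm from the seat towards the stand's -y and 26 mm above it (280 mm above the table). The gap between it and the shelf's underside is 55 mm; the 13 mm rim passes through it.
- jar_a: Bystander: squat glass paint jar, 56 mm wide, 70 mm tall; origin at its underside (a lying thing: near its middle). To be left alone.
- jar_b: Bystander: squat glass paint jar, 56 mm wide, 75 mm tall; origin at its underside (a lying thing: near its middle). To be left alone.
- paint_can: Bystander: paint can, 72 mm wide, 85 mm tall; origin at its underside (a lying thing: near its middle). To be left alone.
- brush_cup: Bystander: metal cup of brushes, 72 mm wide, about 250 mm tall with the brushes; origin at its underside (a lying thing: near its middle). To be left alone.
- flat_brush: Bystander: paint brush lying on the table, 170 mm long; origin at its underside (a lying thing: near its middle). To be left alone.
- sanding_block: Bystander: cork sanding block 90 x 55 x 35 mm; origin at its underside (a lying thing: near its middle). To be left alone.
There are look-alikes about, which are no part of the job. What is shaped like the large_hoop but blue, red or white is not meant.

How it is judged:
By the outcome, as a careful person would: the job done as asked, in the order asked, and still so for the second after the job is handed in, with the robot touching nothing.
It also fails if it takes over 45 s, if anything falls off the work surface, if the arm or the gripper's body presses on something with over 40 N, if the wrist force passes 120 N, or if a joint passes its speed limit or range.

## Working session

There is one attempt and no reset: what is moved stays moved. The work goes in short steps, Python scripts to look and compute and a shell command to move; the robot and the scene stay as the last step left them, time stands still between calls to the robot, and variables do not carry over. Pictures are saved under pics/ and viewed, at most 10 in all, crops included, and the job is handed in when it is done.

```bash
mkdir -p pics; ls; cat > h.py <<'E'
import numpy as np, cv2, pickle
from scipy.spatial.transform import Rotation as R
def grab(n,fn):
    from station import optics
    d=optics.get_image(n); pickle.dump(d,open(fn+'.pkl','wb')); cv2.imwrite('pics/'+fn+'.png',d['image']); return d
def load(fn): return pickle.load(open(fn+'.pkl','rb'))
def cloud(d):
    z=d['range_z']; K=d['mtx']; v,u=np.mgrid[:z.shape[0],:z.shape[1]]
    P=np.stack([(u-K[0,2])/K[0,0]*z,-(v-K[1,2])/K[1,1]*z,-z],-1)
    T=np.linalg.inv(d['world_to_cam']); W=P@T[:3,:3].T+T[:3,3]; W[z<=0]=np.nan; return W
def proj(d,p):
    T=d['world_to_cam'];K=d['mtx'];c=T[:3,:3]@np.array(p)+T[:3,3]
    return np.array([K[0,0]*c[0]/-c[2]+K[0,2],K[1,1]*-c[1]/-c[2]+K[1,2]])
E
python3 - <<'E'
from h import *
from station import r
print(r.observe(), r.tip_extent)
for n in('side','top'):
    d=grab(n,n+'0'); print(d['mtx'],np.linalg.inv(d['world_to_cam']).round(3),[k for k in d])
E
```

```text
pics
{'clock': 0.0, 'joint_positions': array([ 9.72707867e-01,  2.63544723e-01, -4.89454370e-02,  1.25940621e+00,
       -2.96544166e-06,  1.41550714e+00]), 'joint_velocities': array([ 6.37504283e-04, -2.79952137e-05, -3.58151256e-05,  8.31172811e-04,
       -1.21207573e-04,  5.64194016e-04]), 'joint_efforts': array([ 9.14382554e-05, -6.37628818e+01,  3.84562147e+01,  1.36836918e-02,
       -1.37825473e-04,  2.22285883e-05]), 'ee_pos': array([0.22479803, 0.47414757, 0.24781067]), 'eef_rot': array([-3.14050539e+00, -1.67209369e-04,  2.69879329e+00]), 'contact_force': array([-0.42319823, -0.03526624,  0.3454978 ]), 'wrist_torque': array([ 0.01194803, -0.01060131, -0.00958409]), 'finger_force': 0.0, 'finger_gap': 0.998502107404644} 0.017
[[475.59426556   0.         316.04012965]
 [  0.         475.59426556 203.86757168]
 [  0.           0.           1.        ]] [[ 0.94   0.248 -0.233  0.251]
 [-0.34   0.688 -0.641 -0.895]
 [ 0.002  0.682  0.732  1.137]
 [ 0.     0.     0.     1.   ]] ['image', 'range_z', 'mtx', 'world_to_cam']
[[375.41339585   0.         323.94760473]
 [  0.         375.41339585 197.54899035]
 [  0.           0.           1.        ]] [[ 0.01   0.997 -0.071  0.452]
 [-1.     0.009 -0.015 -0.085]
 [-0.014  0.071  0.997  1.212]
 [ 0.     0.     0.     1.   ]] ['image', 'range_z', 'mtx', 'world_to_cam']
```

View pics/side0.png

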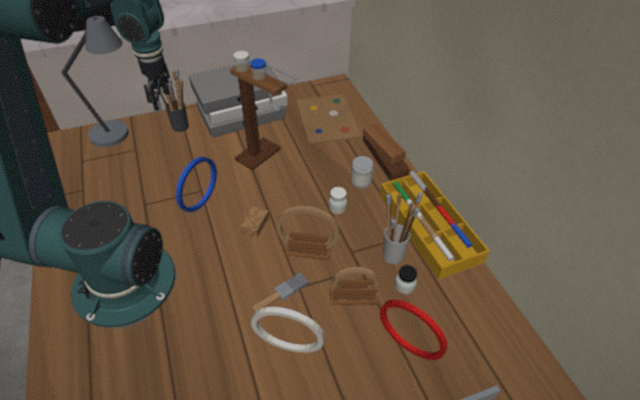

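View pics/top0.png

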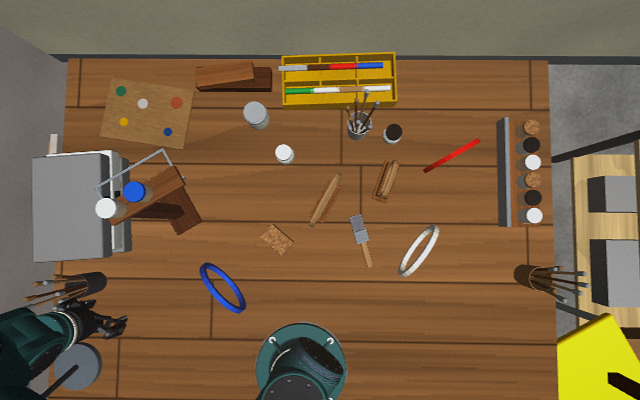

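The wooden candidates are the hoop at side (308,230) / top (325,200) and the one at side (355,287) / top (386,180). The first looks larger. The blue, white and red rings are look-alikes. I'll check the sizes and look at an enlarged crop.

```bash
python3 - <<'E'
from h import *
s=load('side0');t=load('top0')
Ws,Wt=cloud(s),cloud(t)
a=cv2.resize(s['image'][190:310,260:400],None,fx=4,fy=4,interpolation=cv2.INTER_CUBIC)
b=cv2.resize(s['image'][40:170,215:315],None,fx=4,fy=4,interpolation=cv2.INTER_CUBIC)[:480]
c=np.zeros((520,800,3),np.uint8); a=cv2.resize(a,(430,369)); c[:369,:430]=a; b=cv2.resize(b,(369,443)); c[:b.shape[0],430:799]=b; cv2.imwrite('pics/crop.png',c)
def pts(W,box,lo,hi):
    x0,x1,y0,y1=box; w=W[y0:y1,x0:x1].reshape(-1,3); return w[(w[:,2]>lo)&(w[:,2]<hi)]
for nm,bs,bt in(('A',(270,345,195,265),(300,350,165,235)),('B',(325,385,260,310),(365,405,150,210))):
    for W,bx,l in((Ws,bs,'side'),(Wt,bt,'top')):
        p=pts(W,bx,.08,.25); m=np.median(p,0); p=p[np.linalg.norm(p[:,:2]-m[:2],axis=1)<.12]
        q=p[:,:2]-p[:,:2].mean(0); ev,V=np.linalg.eigh(q.T@q); 
        k=q@V[:,1]; print(nm,l,len(p),'ztop',np.percentile(p[:,2],[50,95,99]).round(3),'mean',p.mean(0).round(4),'dir',np.degrees(np.arctan2(V[1,1],V[0,1])).round(1),'span',np.ptp(k).round(3),'mid',(p[:,:2].mean(0)+V[:,1]*(k.max()+k.min())/2).round(4),'sd',np.std(q@V[:,0]).round(4))
# stand: shelf brown top plane z~.353
for W,bx,l in((Wt,(95,200,150,240),'top'),(Ws,(225,295,50,100),'side')):
    p=pts(W,bx,.34,.36); 
    print(l,len(p)); rect=cv2.minAreaRect((p[:,:2]*1000).astype(np.float32)); print(rect, cv2.boxPoints(rect))
    p=pts(W,bx,.365,.42); print('jars',p.mean(0))
E
```

```text
A side 590 ztop [0.169 0.193 0.195] mean [ 0.5268 -0.077   0.1575] dir 152.0 span 0.18 mid [ 0.5233 -0.0751] sd 0.0044
A top 332 ztop [0.182 0.194 0.195] mean [ 0.5217 -0.0694  0.174 ] dir 151.8 span 0.178 mid [ 0.5243 -0.0708] sd 0.0043
B side 366 ztop [0.121 0.134 0.136] mean [ 0.5903 -0.2714  0.1164] dir 142.8 span 0.148 mid [ 0.6005 -0.2791] sd 0.0204
B top 213 ztop [0.125 0.135 0.137] mean [ 0.5858 -0.2596  0.1202] dir 161.1 span 0.12 mid [ 0.5913 -0.2615] sd 0.0044
top 1533
((537.1146850585938, 361.9457092285156), (103.94435119628906, 190.5195770263672), 30.85431480407715) [[443.64328 417.06946]
 [541.35254 253.51337]
 [630.58606 306.82196]
 [532.87683 470.37805]]
jars [0.50036744 0.37078784 0.39519803]
side 696
((536.8389282226562, 358.57928466796875), (107.97298431396484, 191.30923461914062), 31.258014678955078) [[441.05466 412.3354 ]
 [540.32367 248.79677]
 [632.62317 304.82318]
 [533.3542  468.36182]]
jars [0.49948352 0.36367224 0.38961359]
```

View pics/crop.png

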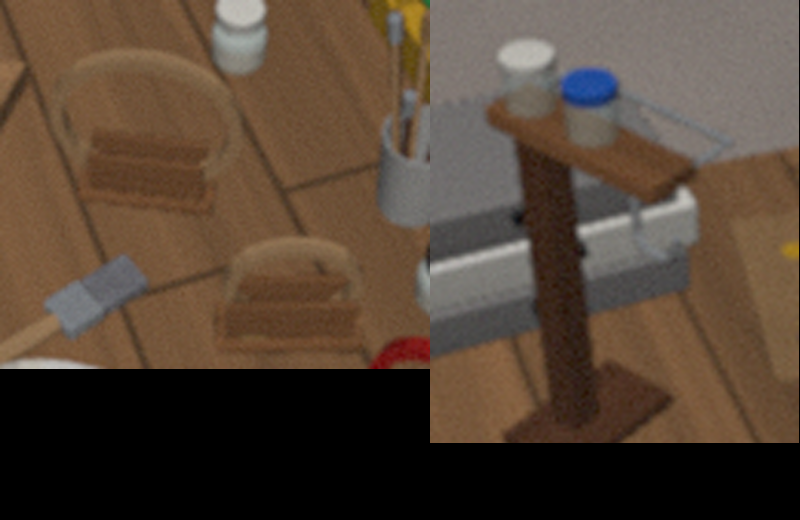

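The crop shows both wooden hoops in their cradles. The one at side (308,230) spans 0.180 m with its top at about 0.194 m, so it is large_hoop. The other spans 0.12 m with its top at about 0.135 m. The hook sits under the shelf's right end, at about side (280,105). Next I'll measure the hook directly.

```bash
cat >> h.py <<'E'
YS=np.radians(31.0); xs=np.array([np.cos(YS),np.sin(YS),0]); ys=np.array([-np.sin(YS),np.cos(YS),0]); zh=np.array([0,0,1.])
def frame(y,z): y=y/np.linalg.norm(y); z=z/np.linalg.norm(z); return np.c_[np.cross(y,z),y,z]
def need(p,Rt):
    from station import r
    o=r.observe(); R0=R.from_euler('xyz',o['eef_rot']); Rt=R.from_matrix(Rt)
    print('now',o['ee_pos'].round(4),'shift in tool',R0.inv().apply(p-o['ee_pos']).round(4),'in target axes',Rt.inv().apply(p-o['ee_pos']).round(4),'turn',(R0.inv()*Rt).as_rotvec().round(4),'t',round(o['clock'],2),'F',np.linalg.norm(o['contact_force']).round(1))
E
python3 - <<'E'
from h import *
for fn,bx in(('side0',(262,296,86,128)),('top0',(90,210,150,245))):
    d=load(fn);W=cloud(d)
    w=W[bx[2]:bx[3],bx[0]:bx[1]].reshape(-1,3); S=np.array([.5547,.3059,0])
    L=np.c_[(w-S)@xs,(w-S)@ys,w[:,2]]
    if fn=='side0':
        m=(L[:,2]>.235)&(L[:,2]<.333)&(abs(L[:,0])<.05)&(abs(L[:,1])<.06); h=L[m]; h=h[np.argsort(h[:,2])]
        print(len(h)); print(h[::max(1,len(h)//45)].round(3))
    f=L[(L[:,2]>.345)&(L[:,2]<.36)]; m=f[(f[:,0]<.02)]; print(fn,'shelf x',np.percentile(m[:,0],[1,50,99]).round(3),'y',np.percentile(m[:,1],[1,99]).round(3))
    # edge line -x side angle
    b=np.arange(-.03,.14,.02); e=[(y,m[abs(m[:,1]-y)<.01,0].min()) for y in b]; print(np.degrees(np.arctan(np.polyfit(*np.array(e).T,1)[0])).round(2),np.mean(e,0).round(4))
d=load('side0');print(proj(d,[.5547,.3059,.254]),proj(d,np.array([.5547,.3059,.28])-.025*ys))
E
```

```text
68
[[-0.001  0.009  0.25 ]
 [-0.001  0.001  0.25 ]
 [ 0.006 -0.001  0.251]
 [ 0.001  0.02   0.252]
 [-0.001  0.013  0.252]
 [ 0.001 -0.014  0.253]
 [ 0.002 -0.     0.253]
 [-0.004 -0.01   0.253]
 [-0.003 -0.013  0.254]
 [-0.003 -0.005  0.254]
 [-0.001 -0.008  0.254]
 [-0.003  0.003  0.255]
 [ 0.002  0.004  0.255]
 [ 0.    -0.011  0.255]
 [ 0.     0.006  0.255]
 [ 0.002  0.02   0.255]
 [ 0.006  0.015  0.255]
 [-0.003  0.007  0.256]
 [-0.001  0.013  0.257]
 [ 0.002  0.016  0.257]
 [-0.004 -0.002  0.257]
 [-0.     0.009  0.257]
 [-0.001 -0.016  0.258]
 [ 0.004  0.018  0.258]
 [ 0.001  0.019  0.26 ]
 [ 0.003  0.021  0.262]
 [-0.001 -0.016  0.262]
 [-0.003 -0.022  0.262]
 [-0.003  0.019  0.262]
 [ 0.003 -0.022  0.262]
 [ 0.004  0.017  0.263]
 [-0.001  0.021  0.264]
 [ 0.004  0.021  0.265]
 [-0.001  0.025  0.266]
 [ 0.    -0.02   0.267]
 [ 0.002 -0.023  0.267]
 [-0.006 -0.026  0.269]
 [-0.002  0.019  0.269]
 [ 0.002  0.019  0.27 ]
 [-0.002  0.024  0.271]
 [-0.002 -0.022  0.272]
 [-0.002  0.019  0.273]
 [ 0.001  0.022  0.274]
 [-0.001 -0.026  0.274]
 [ 0.007  0.023  0.274]
 [ 0.004 -0.018  0.275]
 [-0.003  0.022  0.276]
 [ 0.003 -0.027  0.276]
 [-0.001 -0.022  0.276]
 [-0.     0.016  0.277]
 [-0.001 -0.026  0.277]
 [-0.002  0.023  0.278]
 [ 0.     0.021  0.278]
 [ 0.003  0.023  0.28 ]
 [ 0.002 -0.027  0.28 ]
 [ 0.     0.025  0.28 ]
 [-0.003 -0.028  0.283]
 [ 0.001 -0.025  0.283]
 [-0.001  0.023  0.285]
 [ 0.001  0.021  0.285]
 [-0.     0.024  0.288]
 [-0.     0.019  0.29 ]
 [ 0.002  0.025  0.29 ]
 [-0.     0.019  0.294]
 [ 0.002  0.021  0.296]
 [-0.001  0.022  0.297]
 [-0.     0.022  0.3  ]
 [-0.003  0.024  0.3  ]]
side0 shelf x [-0.041 -0.032  0.   ] y [-0.041  0.011]Traceback (most recent call last):
  File "<stdin>", line 11, in <module>
    return umr_minimum(a, axis, None, out, keepdims, initial, where)
ValueError: zero-size array to reduction operation minimum which has no identity
```

The hook's depth points match the given sizes: seat at (0.555, 0.306), shank at +22 mm, tip at -24 mm. Now the move to above the hoop.

```bash
cat >> h.py <<'E'
HC=np.array([.5241,-.072,0]); a=np.radians(62.0); RG=frame(np.array([np.cos(a),np.sin(a),0]),-zh)
E
python3 -c "
from h import *
need(HC+[0,0,.26],RG)"
```

```text
now [0.2248 0.4742 0.2479] shift in tool [-0.5044 -0.3653 -0.0119] in target axes [-0.5207 -0.3418 -0.0121] turn [-0.0009 -0.0001  0.0459] t 0.1 F 0.6
```

```bash
python3 -m handwheel '[{"rz":0.046,"tz":-0.012},{"tx":-0.04,"ty":-0.026},{"tx":-0.04,"ty":-0.026},{"tx":-0.04,"ty":-0.026},{"tx":-0.04,"ty":-0.026},{"tx":-0.04,"ty":-0.026},{"tx":-0.04,"ty":-0.026},{"tx":-0.04,"ty":-0.026}]' | tail -5
python3 -m handwheel '[{"tx":-0.04,"ty":-0.026},{"tx":-0.04,"ty":-0.026},{"tx":-0.04,"ty":-0.026},{"tx":-0.04,"ty":-0.026},{"tx":-0.04,"ty":-0.026},{"tx":-0.04,"ty":-0.028},{"tx":-0.04,"ty":-0.026,"claw":60},{}]' |tail -5
python3 -c "
from h import *
from station import r
need(HC+[0,0,.1835],RG);print(r.observe()['finger_gap'],r.observe()['joint_positions'].round(2))"
```

```text
now [0.2248 0.4742 0.2479] shift in tool [-0.5044 -0.3652  0.0646] in target axes [-0.5207 -0.3418  0.0644] turn [-0.0009 -0.0001  0.0459] t 0.1 F 0.6
1.0002159532813015 [ 0.97  0.26 -0.05  1.26  0.    1.42]invalid input at $[0]: expected keys claw, tx, ty, tz, rx, ry, rz
invalid input at $[0]: expected keys claw, tx, ty, tz, rx, ry, rz
```

```bash
python3 -m handwheel '[{"claw":100,"tx":0,"ty":0,"tz":-0.012,"rx":0,"ry":0,"rz":0.046},{"claw":100,"tx":-0.04,"ty":-0.026,"tz":0,"rx":0,"ry":0,"rz":0},{"claw":100,"tx":-0.04,"ty":-0.026,"tz":0,"rx":0,"ry":0,"rz":0},{"claw":100,"tx":-0.04,"ty":-0.026,"tz":0,"rx":0,"ry":0,"rz":0},{"claw":100,"tx":-0.04,"ty":-0.026,"tz":0,"rx":0,"ry":0,"rz":0},{"claw":100,"tx":-0.04,"ty":-0.026,"tz":0,"rx":0,"ry":0,"rz":0},{"claw":100,"tx":-0.04,"ty":-0.026,"tz":0,"rx":0,"ry":0,"rz":0},{"claw":100,"tx":-0.04,"ty":-0.026,"tz":0,"rx":0,"ry":0,"rz":0}]' | tail -5
python3 -m handwheel '[{"claw":100,"tx":-0.04,"ty":-0.026,"tz":0,"rx":0,"ry":0,"rz":0},{"claw":100,"tx":-0.04,"ty":-0.026,"tz":0,"rx":0,"ry":0,"rz":0},{"claw":100,"tx":-0.04,"ty":-0.026,"tz":0,"rx":0,"ry":0,"rz":0},{"claw":100,"tx":-0.04,"ty":-0.026,"tz":0,"rx":0,"ry":0,"rz":0},{"claw":80,"tx":-0.04,"ty":-0.026,"tz":0,"rx":0,"ry":0,"rz":0},{"claw":60,"tx":-0.04,"ty":-0.028,"tz":0,"rx":0,"ry":0,"rz":0},{"claw":60,"tx":0,"ty":0,"tz":0,"rx":0,"ry":0,"rz":0},{"claw":60,"tx":0,"ty":0,"tz":0,"rx":0,"ry":0,"rz":0}]' |tail -5
python3 -c "
from h import *
from station import r
need(HC+[0,0,.1835],RG);print(r.observe()['finger_gap'],r.observe()['joint_positions'].round(2))"
```

```text
ee_pos: [0.3871, 0.1807, 0.2602]
eef_rot: [-3.142, -0.0, 2.653]
contact_force: [-0.2, 1.1, 0.6]
finger_gap: 1.003
finger_force: 0.0
ee_pos: [0.524, -0.0697, 0.26]
eef_rot: [3.142, -0.001, 2.652]
contact_force: [-0.2, -0.4, 0.5]
finger_gap: 0.598
finger_force: 0.0
now [ 0.524  -0.0697  0.26  ] shift in tool [-0.0012 -0.002   0.0765] in target axes [-0.0011 -0.002   0.0765] turn [ 0.     -0.001  -0.0004] t 2.1 F 0.7
0.5975731597836277 [-0.29  0.27 -0.01  1.29  0.    0.2 ]
```

```bash
python3 -m handwheel '[{"claw":60,"tx":-0.001,"ty":-0.002,"tz":0.02,"rx":0,"ry":0,"rz":0},{"claw":60,"tx":0,"ty":0,"tz":0.02,"rx":0,"ry":0,"rz":0},{"claw":60,"tx":0,"ty":0,"tz":0.02,"rx":0,"ry":0,"rz":0},{"claw":60,"tx":0,"ty":0,"tz":0.0165,"rx":0,"ry":0,"rz":0},{"claw":30,"tx":0,"ty":0,"tz":0,"rx":0,"ry":0,"rz":0},{"claw":20,"tx":0,"ty":0,"tz":0,"rx":0,"ry":0,"rz":0},{"claw":5,"tx":0,"ty":0,"tz":0,"rx":0,"ry":0,"rz":0},{"claw":5,"tx":0,"ty":0,"tz":0,"rx":0,"ry":0,"rz":0}]' 60
python3 -m handwheel '[{"claw":5,"tx":0,"ty":0,"tz":0,"rx":0,"ry":0,"rz":0},{"claw":5,"tx":0,"ty":0,"tz":0,"rx":0,"ry":0,"rz":0}]' 60
python3 -c "
from h import *
grab('side','g1');grab('top','g1t')
a=cv2.imread('pics/g1.png')[150:310,240:400];b=cv2.imread('pics/g1t.png')[130:250,270:390]
cv2.imwrite('pics/g1c.png',np.hstack([cv2.resize(a,(400,400)),cv2.resize(b,(400,400))]))"
```

```text
clock: 3.1
ee_pos: [0.5248, -0.0723, 0.1848]
eef_rot: [3.141, 0.002, 2.653]
contact_force: [-0.0, -0.2, 6.6]
finger_gap: 0.149
finger_force: 59.3
clock: 3.35
ee_pos: [0.5248, -0.0723, 0.1848]
eef_rot: [3.141, 0.002, 2.653]
contact_force: [0.0, 1.1, 7.4]
finger_gap: 0.148
finger_force: 59.3
```

View pics/g1c.png

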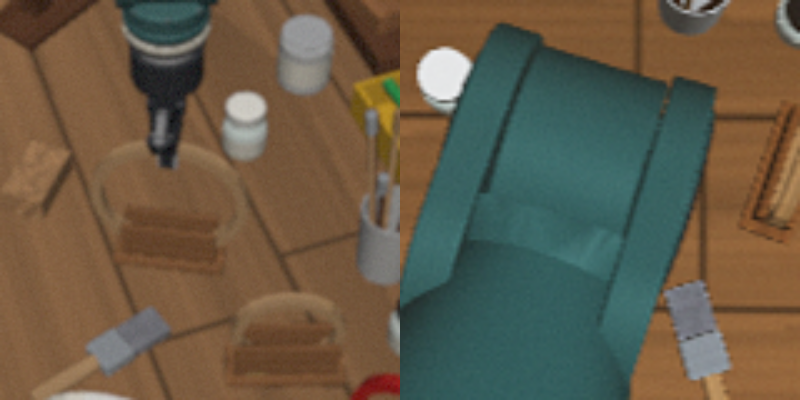

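The picture shows the fingers on the top of the large hoop's rim, at crop (165,150), which is about side (306,210). Now I lift it straight up.

```bash
python3 -m handwheel '[{"claw":5,"tx":0,"ty":0,"tz":-0.01,"rx":0,"ry":0,"rz":0},{"claw":5,"tx":0,"ty":0,"tz":-0.02,"rx":0,"ry":0,"rz":0},{"claw":5,"tx":0,"ty":0,"tz":-0.025,"rx":0,"ry":0,"rz":0},{"claw":5,"tx":0,"ty":0,"tz":-0.025,"rx":0,"ry":0,"rz":0},{"claw":5,"tx":0,"ty":0,"tz":-0.025,"rx":0,"ry":0,"rz":0},{"claw":5,"tx":0,"ty":0,"tz":-0.025,"rx":0,"ry":0,"rz":0},{"claw":5,"tx":0,"ty":0,"tz":-0.02,"rx":0,"ry":0,"rz":0},{"claw":5,"tx":0,"ty":0,"tz":0,"rx":0,"ry":0,"rz":0}]' 80
cat >> h.py <<'E'
SEAT=np.array([.5547,.3059,.254])
def hook(dy,inner,phi=50.):
    "TCP pose for rim inner top at height `inner`, hoop shifted dy along ys, grasp phi deg from top towards -xs"
    f=np.radians(phi); u=-np.sin(f)*xs+np.cos(f)*zh
    C=SEAT*[1,1,0]+dy*ys+(inner-.077)*zh
    return C+(.0835-.003)*u, frame(ys,-u)
E
python3 -c "
from h import *
p,Rt=hook(-.12,.30); print(p,Rt); need(p,Rt)
R1=frame(ys,-zh); need(p,R1)"
```

```text
clock: 4.45
ee_pos: [0.5248, -0.0723, 0.3352]
eef_rot: [3.141, 0.002, 2.653]
contact_force: [-0.7, 0.0, -1.8]
finger_gap: 0.149
finger_force: 78.2
[0.563646   0.17127929 0.2747444 ] [[-0.55097652 -0.51503807  0.65662825]
 [-0.33106009  0.8571673   0.39454206]
 [-0.76604444  0.         -0.64278761]]
now [ 0.5248 -0.0723  0.3352] shift in tool [0.0802 0.2333 0.0604] in target axes [-0.0558  0.1888  0.1605] turn [-0.449  -0.7897 -0.9608] t 4.45 F 2.0
now [ 0.5248 -0.0723  0.3352] shift in tool [0.0802 0.2333 0.0604] in target axes [-0.1588  0.1888  0.0605] turn [-8.0000e-04  2.5000e-03 -1.0299e+00] t 4.45 F 2.0
```

```bash
python3 -m handwheel '[{"claw":5,"tx":0,"ty":0,"tz":0,"rx":0,"ry":0,"rz":-0.08},{"claw":5,"tx":0,"ty":0,"tz":0,"rx":0,"ry":0,"rz":-0.14},{"claw":5,"tx":0,"ty":0,"tz":0,"rx":0,"ry":0,"rz":-0.15},{"claw":5,"tx":0,"ty":0,"tz":0,"rx":0,"ry":0,"rz":-0.15},{"claw":5,"tx":0,"ty":0,"tz":0,"rx":0,"ry":0,"rz":-0.15},{"claw":5,"tx":0,"ty":0,"tz":0,"rx":0,"ry":0,"rz":-0.15},{"claw":5,"tx":0,"ty":0,"tz":0,"rx":0,"ry":0,"rz":-0.14},{"claw":5,"tx":0,"ty":0,"tz":0,"rx":0,"ry":0,"rz":-0.07}]'
python3 -m handwheel '[{"claw":5,"tx":0,"ty":0,"tz":0,"rx":0,"ry":-0.07,"rz":0},{"claw":5,"tx":0,"ty":0,"tz":0,"rx":0,"ry":-0.12,"rz":0},{"claw":5,"tx":0,"ty":0,"tz":0,"rx":0,"ry":-0.13,"rz":0},{"claw":5,"tx":0,"ty":0,"tz":0,"rx":0,"ry":-0.13,"rz":0},{"claw":5,"tx":0,"ty":0,"tz":0,"rx":0,"ry":-0.13,"rz":0},{"claw":5,"tx":0,"ty":0,"tz":0,"rx":0,"ry":-0.13,"rz":0},{"claw":5,"tx":0,"ty":0,"tz":0,"rx":0,"ry":-0.11,"rz":0},{"claw":5,"tx":0,"ty":0,"tz":0,"rx":0,"ry":-0.053,"rz":0}]'
python3 -c "
from h import *
from station import r
p,Rt=hook(-.12,.30); need(p,Rt);print(r.observe()['joint_positions'].round(2))"
```

```text
clock: 5.45
ee_pos: [0.5241, -0.0721, 0.333]
eef_rot: [3.141, -0.001, -2.597]
contact_force: [0.4, -0.7, -1.5]
finger_gap: 0.147
finger_force: 78.1
clock: 6.45
ee_pos: [0.5233, -0.0721, 0.3325]
eef_rot: [3.139, 0.875, -2.603]
contact_force: [0.8, -0.6, -1.2]
finger_gap: 0.15
finger_force: 78.1
now [ 0.5233 -0.0721  0.3325] shift in tool [-0.0579  0.1879  0.1598] in target axes [-0.0585  0.1878  0.1596] turn [ 0.0002  0.002  -0.0017] t 6.45 F 1.6
[-0.68 -0.05 -0.47  0.76  0.81 -1.06]
```

```bash
python3 -m handwheel '[{"claw":5,"tx":-0.004,"ty":0.012,"tz":0.01,"rx":0,"ry":0,"rz":0},{"claw":5,"tx":-0.009,"ty":0.028,"tz":0.024,"rx":0,"ry":0,"rz":0},{"claw":5,"tx":-0.009,"ty":0.03,"tz":0.026,"rx":0,"ry":0,"rz":0},{"claw":5,"tx":-0.009,"ty":0.03,"tz":0.026,"rx":0,"ry":0,"rz":0},{"claw":5,"tx":-0.009,"ty":0.03,"tz":0.026,"rx":0,"ry":0,"rz":0},{"claw":5,"tx":-0.009,"ty":0.03,"tz":0.026,"rx":0,"ry":0,"rz":0},{"claw":5,"tx":-0.009,"ty":0.028,"tz":0.022,"rx":0,"ry":0,"rz":0},{"claw":5,"tx":0,"ty":0,"tz":0,"rx":0,"ry":0,"rz":0}]'
python3 - <<'E'
from h import *
from station import r
p,Rt=hook(-.12,.30); need(p,Rt);print(r.observe()['joint_positions'].round(2))
for n in('side','top'):
    d=grab(n,'c_'+n);W=cloud(d).reshape(-1,3); L=np.c_[(W-SEAT)@xs,(W-SEAT)@ys,W[:,2]]
    col=d['image'].reshape(-1,3)
    m=(L[:,0]>-.045)&(L[:,0]<.12)&(L[:,1]>-.16)&(L[:,1]<-.08)&(L[:,2]>.11)&(L[:,2]<.34); q=L[m]
    print(n,len(q)); 
    if len(q)>20:
        print(np.percentile(q,[1,50,99],axis=0).round(3)); 
        A=np.c_[2*q[:,0],2*q[:,2],np.ones(len(q))]; c=np.linalg.lstsq(A,q[:,0]**2+q[:,2]**2,rcond=None)[0]; print('circle',c[:2],np.sqrt(c[2]+c[0]**2+c[1]**2)); print('plane',np.linalg.lstsq(np.c_[q[:,0],q[:,2],np.ones(len(q))],q[:,1],rcond=None)[0])
a=cv2.imread('pics/c_side.png')[30:230,200:400];b=cv2.imread('pics/c_top.png')[130:280,80:280]
cv2.imwrite('pics/c1.png',np.hstack([cv2.resize(a,(400,400)),cv2.resize(b,(400,300)).copy() if 0 else cv2.resize(b,(400,400))]))
E
```

```text
clock: 7.45
ee_pos: [0.5631, 0.1734, 0.2737]
eef_rot: [3.139, 0.871, -2.599]
contact_force: [-0.7, -1.1, -1.2]
finger_gap: 0.15
finger_force: 78.3
now [0.5631 0.1734 0.2737] shift in tool [-0.0004 -0.0021 -0.0012] in target axes [-0.0004 -0.0021 -0.0012] turn [ 0.0034 -0.0017  0.0011] t 7.45 F 1.7
[-0.04 -0.05 -0.74  0.1   0.43 -0.4 ]
side 541
[[-0.044 -0.128  0.133]
 [ 0.034 -0.122  0.218]
 [ 0.089 -0.11   0.312]]
circle [0.00133512 0.22392402] 0.08339942147019097
plane [-0.00086081 -0.00336982 -0.11976672]
top 596
[[-0.043 -0.126  0.14 ]
 [ 0.025 -0.12   0.277]
 [ 0.089 -0.111  0.314]]
circle [0.00334057 0.22733722] 0.0832689842150097
plane [-0.00348228  0.00239725 -0.12015496]
```

View pics/c1.png

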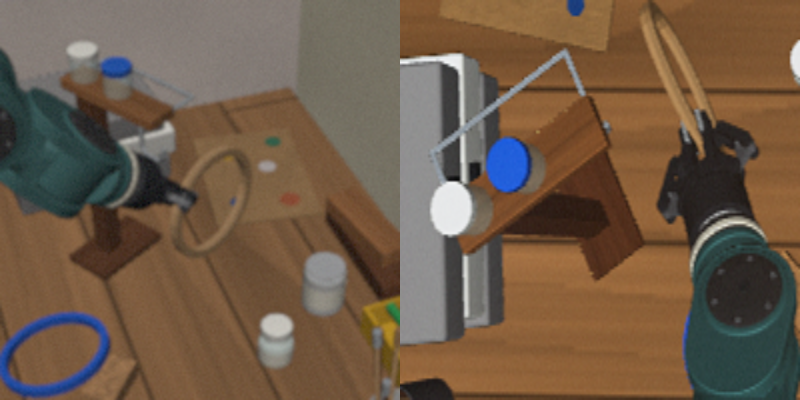

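The hoop is held square at side crop (213,203) beside the hook. The fit gives a centre offset of about 2 mm, inner top at z≈0.302 m, and 120 mm left to go along +y. I'll slide it in at this height, stopping just past the tip.

```bash
python3 -m handwheel '[{"claw":5,"tx":0,"ty":0.012,"tz":-0.001,"rx":0,"ry":0,"rz":0},{"claw":5,"tx":0,"ty":0.02,"tz":-0.001,"rx":0,"ry":0,"rz":0},{"claw":5,"tx":0,"ty":0.02,"tz":0,"rx":0,"ry":0,"rz":0},{"claw":5,"tx":0,"ty":0.02,"tz":0,"rx":0,"ry":0,"rz":0},{"claw":5,"tx":0,"ty":0.02,"tz":0,"rx":0,"ry":0,"rz":0},{"claw":5,"tx":0,"ty":0.018,"tz":0,"rx":0,"ry":0,"rz":0},{"claw":5,"tx":0,"ty":0.01,"tz":0,"rx":0,"ry":0,"rz":0},{"claw":5,"tx":0,"ty":0,"tz":0,"rx":0,"ry":0,"rz":0}]'
python3 - <<'E'
from h import *
p,Rt=hook(0,.30); need(p,Rt); p,Rt=hook(0,.255); need(p,Rt)
d=grab('side','e_side');W=cloud(d).reshape(-1,3); L=np.c_[(W-SEAT)@xs,(W-SEAT)@ys,W[:,2]]
m=(L[:,0]>-.045)&(L[:,0]<.12)&(L[:,1]>-.016)&(L[:,1]<.016)&(L[:,2]>.11)&(L[:,2]<.325)&(np.hypot(L[:,0],L[:,2]-.225)>.07);q=L[m]
print(len(q),np.percentile(q,[1,50,99],axis=0).round(3)); A=np.c_[2*q[:,0],2*q[:,2],np.ones(len(q))]; c=np.linalg.lstsq(A,q[:,0]**2+q[:,2]**2,rcond=None)[0]; print('circle',c[:2],np.sqrt(c[2]+c[0]**2+c[1]**2))
E
```

```text
clock: 8.55
ee_pos: [0.501, 0.2735, 0.2768]
eef_rot: [-3.141, 0.873, -2.6]
contact_force: [1.3, -0.1, -1.8]
finger_gap: 0.148
finger_force: 78.3
now [0.501  0.2735 0.2768] shift in tool [0.0009 0.0002 0.0021] in target axes [0.0009 0.0002 0.0021] turn [0.0004 0.0005 0.0005] t 8.55 F 2.2
now [0.501  0.2735 0.2768] shift in tool [0.0354 0.0002 0.031 ] in target axes [0.0354 0.0002 0.031 ] turn [0.0004 0.0005 0.0005] t 8.55 F 2.2
462 [[-0.044 -0.011  0.138]
 [ 0.043 -0.005  0.201]
 [ 0.09   0.008  0.311]]
circle [1.53956092e-04 2.26394427e-01] 0.08296050482229932
```

```bash
python3 -m handwheel '[{"claw":5,"tx":0.004,"ty":0,"tz":0.003,"rx":0,"ry":0,"rz":0},{"claw":5,"tx":0.0077,"ty":0,"tz":0.0064,"rx":0,"ry":0,"rz":0},{"claw":5,"tx":0.0077,"ty":0,"tz":0.0064,"rx":0,"ry":0,"rz":0},{"claw":5,"tx":0.0077,"ty":0,"tz":0.0064,"rx":0,"ry":0,"rz":0},{"claw":5,"tx":0.004,"ty":0,"tz":0.003,"rx":0,"ry":0,"rz":0},{"claw":5,"tx":0.0015,"ty":0,"tz":0.0013,"rx":0,"ry":0,"rz":0},{"claw":5,"tx":0,"ty":0,"tz":0,"rx":0,"ry":0,"rz":0}]'
python3 -c "
from h import *
need(*hook(0,.254))"
python3 -m handwheel '[{"claw":5,"tx":0.0015,"ty":0,"tz":0.0013,"rx":0,"ry":0,"rz":0},{"claw":5,"tx":0,"ty":0,"tz":0,"rx":0,"ry":0,"rz":0}]'
python3 -m handwheel '[{"claw":5,"tx":0.0015,"ty":0,"tz":0.0013,"rx":0,"ry":0,"rz":0},{"claw":5,"tx":0,"ty":0,"tz":0,"rx":0,"ry":0,"rz":0}]'
python3 -c "
from h import *
need(*hook(0,.254))"
```

```text
clock: 9.48
ee_pos: [0.5009, 0.273, 0.2348]
eef_rot: [-3.142, 0.873, -2.6]
contact_force: [0.6, 0.2, -1.9]
finger_gap: 0.143
finger_force: 78.3
now [0.5009 0.273  0.2348] shift in tool [0.0037 0.0005 0.0049] in target axes [0.0037 0.0005 0.0049] turn [0.0001 0.0005 0.0001] t 9.47 F 2.1
clock: 9.72
ee_pos: [0.5008, 0.273, 0.2327]
eef_rot: [-3.142, 0.873, -2.6]
contact_force: [0.5, -0.2, -0.0]
finger_gap: 0.147
finger_force: 78.3
clock: 9.98
ee_pos: [0.5008, 0.273, 0.2306]
eef_rot: [3.142, 0.873, -2.6]
contact_force: [-0.3, 0.7, -1.0]
finger_gap: 0.144
finger_force: 78.3
now [0.5008 0.273  0.2306] shift in tool [0.0005 0.0004 0.0023] in target axes [0.0005 0.0004 0.0023] turn [0.0002 0.0002 0.0001] t 9.97 F 1.3
```

```bash
python3 -m handwheel '[{"claw":5,"tx":0.0012,"ty":0,"tz":0.001,"rx":0,"ry":0,"rz":0},{"claw":5,"tx":0,"ty":0,"tz":0,"rx":0,"ry":0,"rz":0}]' | grep -E "ee_p|contact"
python3 -m handwheel '[{"claw":5,"tx":0.0012,"ty":0,"tz":0.001,"rx":0,"ry":0,"rz":0},{"claw":5,"tx":0,"ty":0,"tz":0,"rx":0,"ry":0,"rz":0}]'| grep -E "ee_p|contact"
python3 - <<'E'
from h import *
d=grab('side','f_side');W=cloud(d).reshape(-1,3); L=np.c_[(W-SEAT)@xs,(W-SEAT)@ys,W[:,2]]
m=(L[:,0]>-.045)&(L[:,0]<.12)&(L[:,1]>-.016)&(L[:,1]<.016)&(L[:,2]>.07)&(L[:,2]<.325)&(abs(np.hypot(L[:,0],L[:,2]-.178)-.0835)<.012);q=L[m]
print(len(q),np.percentile(q,[1,50,99],axis=0).round(3)); A=np.c_[2*q[:,0],2*q[:,2],np.ones(len(q))]; c=np.linalg.lstsq(A,q[:,0]**2+q[:,2]**2,rcond=None)[0]; print('circle',c[:2],np.sqrt(c[2]+c[0]**2+c[1]**2))
cv2.imwrite('pics/f1.png',cv2.resize(d['image'][60:200,200:340],(560,560),interpolation=cv2.INTER_CUBIC))
E
```

```text
ee_pos: [0.5012, 0.2732, 0.2297]
contact_force: [-1.2, -1.0, 2.4]
ee_pos: [0.5015, 0.2733, 0.2287]
contact_force: [-2.8, -1.4, 7.3]
498 [[-0.044 -0.012  0.09 ]
 [ 0.036 -0.005  0.172]
 [ 0.092  0.008  0.27 ]]
circle [0.00177733 0.18087235] 0.08340095365424988
```

View pics/f1.png

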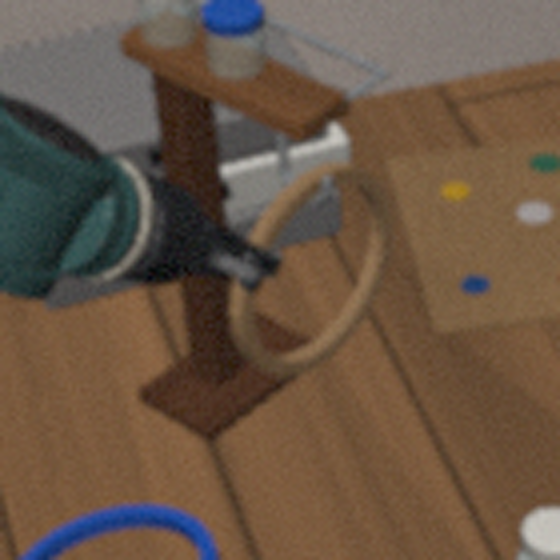

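The hoop's rim is on the hook, at crop (315,170), and contact force is rising with the centre at about z=0.18 m. I'll ease off slightly, open slowly, and back out along the tool axis.

```bash
python3 -m handwheel '[{"claw":5,"tx":-0.001,"ty":0,"tz":-0.0008,"rx":0,"ry":0,"rz":0},{"claw":14,"tx":0,"ty":0,"tz":0,"rx":0,"ry":0,"rz":0},{"claw":17,"tx":0,"ty":0,"tz":0,"rx":0,"ry":0,"rz":0},{"claw":20,"tx":0,"ty":0,"tz":0,"rx":0,"ry":0,"rz":0},{"claw":24,"tx":0,"ty":0,"tz":0,"rx":0,"ry":0,"rz":0},{"claw":32,"tx":0,"ty":0,"tz":0,"rx":0,"ry":0,"rz":0},{"claw":40,"tx":0,"ty":0,"tz":0,"rx":0,"ry":0,"rz":0},{"claw":45,"tx":0,"ty":0,"tz":0,"rx":0,"ry":0,"rz":0}]' 20
python3 -m handwheel '[{"claw":45,"tx":0,"ty":0,"tz":0,"rx":0,"ry":0,"rz":0},{"claw":45,"tx":0,"ty":0,"tz":0,"rx":0,"ry":0,"rz":0},{"claw":45,"tx":0,"ty":0,"tz":0,"rx":0,"ry":0,"rz":0},{"claw":45,"tx":0,"ty":0,"tz":0,"rx":0,"ry":0,"rz":0}]'
python3 - <<'E'
from h import *
d=grab('side','k_side');t=grab('top','k_top')
cv2.imwrite('pics/k1.png',np.hstack([cv2.resize(d['image'][70:170,220:320],(400,400),interpolation=cv2.INTER_CUBIC),cv2.resize(t['image'][140:240,120:220],(400,400),interpolation=cv2.INTER_CUBIC)]))
E
```

```text
clock: 11.52
ee_pos: [0.5009, 0.273, 0.2289]
eef_rot: [-3.142, 0.873, -2.6]
contact_force: [-1.2, 0.1, 0.1]
finger_gap: 0.451
finger_force: 0.0
clock: 12.02
ee_pos: [0.5009, 0.273, 0.2289]
eef_rot: [3.142, 0.873, -2.6]
contact_force: [0.0, 0.4, 0.1]
finger_gap: 0.453
finger_force: 0.0
```

View pics/k1.png

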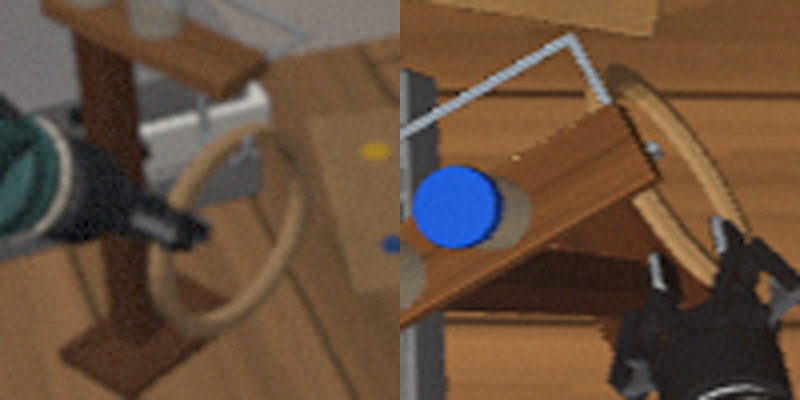

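The picture shows the hoop hanging on the hook by itself, with its rim at top crop (695,230) between the open fingers, close to the right one. I'll back straight out.

```bash
python3 -m handwheel '[{"claw":60,"tx":0,"ty":0,"tz":-0.003,"rx":0,"ry":0,"rz":0},{"claw":60,"tx":0,"ty":0,"tz":-0.007,"rx":0,"ry":0,"rz":0},{"claw":60,"tx":0,"ty":0,"tz":-0.012,"rx":0,"ry":0,"rz":0},{"claw":60,"tx":0,"ty":0,"tz":-0.02,"rx":0,"ry":0,"rz":0},{"claw":60,"tx":0,"ty":0,"tz":-0.025,"rx":0,"ry":0,"rz":0},{"claw":60,"tx":0,"ty":0,"tz":-0.025,"rx":0,"ry":0,"rz":0},{"claw":60,"tx":0,"ty":0,"tz":-0.025,"rx":0,"ry":0,"rz":0},{"claw":60,"tx":0,"ty":0,"tz":0,"rx":0,"ry":0,"rz":0}]'
cat > m.py <<'E'
from h import *
import sys
d=grab('side',sys.argv[1]);W=cloud(d).reshape(-1,3); L=np.c_[(W-SEAT)@xs,(W-SEAT)@ys,W[:,2]]
m=(abs(L[:,0])<.11)&(abs(L[:,1])<.05)&(L[:,2]>.07)&(L[:,2]<.325)&(abs(np.hypot(L[:,0],L[:,2]-.178)-.0835)<.015);q=L[m]
print(len(q),np.percentile(q,[1,50,99],axis=0).round(3)); A=np.c_[2*q[:,0],2*q[:,2],np.ones(len(q))]; c=np.linalg.lstsq(A,q[:,0]**2+q[:,2]**2,rcond=None)[0]; print('circle',c[:2].round(4),np.sqrt(c[2]+c[0]**2+c[1]**2));print('plane',np.linalg.lstsq(np.c_[q[:,0],q[:,2],np.ones(len(q))],q[:,1],rcond=None)[0])
E
python3 m.py n1
python3 -m handwheel '[{"claw":60,"tx":0,"ty":0,"tz":0,"rx":0,"ry":0,"rz":0},{"claw":60,"tx":0,"ty":0,"tz":0,"rx":0,"ry":0,"rz":0},{"claw":60,"tx":0,"ty":0,"tz":0,"rx":0,"ry":0,"rz":0},{"claw":60,"tx":0,"ty":0,"tz":0,"rx":0,"ry":0,"rz":0},{"claw":60,"tx":0,"ty":0,"tz":0,"rx":0,"ry":0,"rz":0},{"claw":60,"tx":0,"ty":0,"tz":0,"rx":0,"ry":0,"rz":0},{"claw":60,"tx":0,"ty":0,"tz":0,"rx":0,"ry":0,"rz":0},{"claw":60,"tx":0,"ty":0,"tz":0,"rx":0,"ry":0,"rz":0}]'
python3 m.py n2
```

```text
clock: 13.12
ee_pos: [0.4236, 0.2264, 0.3059]
eef_rot: [-3.14, 0.876, -2.6]
contact_force: [0.3, 0.1, -0.8]
finger_gap: 0.603
finger_force: 0.0
768 [[-0.088 -0.02   0.092]
 [-0.003 -0.005  0.194]
 [ 0.089  0.02   0.271]]
circle [-0.0002  0.1811] 0.0840041269120902
plane [-0.00117817  0.00960645 -0.00534578]
clock: 14.18
ee_pos: [0.4241, 0.2268, 0.3041]
eef_rot: [3.142, 0.873, -2.6]
contact_force: [-0.1, -0.8, 0.0]
finger_gap: 0.602
finger_force: 0.0
766 [[-0.088 -0.017  0.091]
 [-0.002 -0.005  0.193]
 [ 0.089  0.021  0.271]]
circle [-0.0003  0.1811] 0.08398303572531748
plane [-0.00114436  0.01064386 -0.00548711]
```

View pics/n2.png

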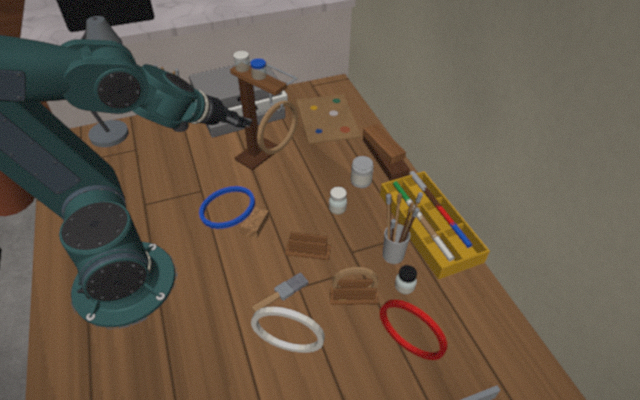

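The hoop hangs at rest, with circle centre x≈0, z≈0.18 and no change over 1 s. But the blue ring, first at side (197,184), is now at (227,207). I need to find out why.

```bash
python3 - <<'E'
from h import *
grab('top','n2t')
for fn in('side0','g1','c_side','e_side','f_side','k_side','n1','n2','top0','g1t','c_top','k_top','n2t'):
    d=load(fn);W=cloud(d);hsv=cv2.cvtColor(d['image'],cv2.COLOR_BGR2HSV)
    out=[]
    for nm,m in(('blue',cv2.inRange(hsv,(105,150,60),(125,255,255))),('red',cv2.inRange(hsv,(0,190,80),(6,255,255))),('white',cv2.inRange(hsv,(0,0,170),(180,40,255)))):
        n,l,s,c=cv2.connectedComponentsWithStats(cv2.dilate(m,np.ones((3,3))))
        i=[k for k in range(1,n) if s[k,4]>150 and max(s[k,2:4])>30]
        for k in i:
            w=W[(l==k)&(m>0)];w=w[~np.isnan(w[:,0])]
            if len(w) and np.median(w[:,0])<.9 and w[:,2].max()<.3 : out.append((nm,s[k,:4].tolist(),w.mean(0).round(3).tolist(),'z',w[:,2].min().round(3),w[:,2].max().round(3)))
    print(fn); [print('  ',*o) for o in out]
E
```

```text
side0
   blue [176, 156, 41, 56] [0.259, 0.219, 0.102] z 0.006 0.185
   red [379, 299, 69, 62] [0.66, -0.45, 0.101] z -0.003 0.184
   white [260, 306, 55, 20] [0.384, -0.351, 0.174] z 0.155 0.185
   white [266, 334, 40, 17] [0.371, -0.342, 0.019] z 0.008 0.036
g1
   blue [176, 156, 41, 56] [0.258, 0.219, 0.101] z 0.005 0.184
   red [379, 299, 69, 62] [0.66, -0.451, 0.101] z -0.002 0.185
   white [178, 2, 35, 12] [0.459, 1.239, 0.186] z 0.179 0.192
   white [260, 306, 59, 23] [0.384, -0.351, 0.172] z 0.142 0.185
   white [263, 331, 48, 20] [0.371, -0.342, 0.021] z 0.008 0.049
c_side
   blue [199, 186, 56, 43] [0.331, 0.157, 0.031] z 0.004 0.055
   red [379, 299, 69, 62] [0.661, -0.452, 0.102] z -0.002 0.185
   white [260, 306, 58, 21] [0.383, -0.351, 0.173] z 0.149 0.185
   white [266, 333, 44, 18] [0.372, -0.343, 0.02] z 0.007 0.043
e_side
   blue [199, 186, 56, 43] [0.331, 0.157, 0.032] z 0.003 0.056
   red [379, 299, 69, 62] [0.66, -0.451, 0.102] z -0.002 0.185
   white [260, 306, 55, 21] [0.383, -0.351, 0.173] z 0.153 0.186
   white [266, 334, 43, 17] [0.371, -0.342, 0.02] z 0.007
[... 1400 characters left out ...]
52, -0.431, 0.155] z -0.003 0.185
   white [400, 228, 40, 48] [0.377, -0.347, 0.101] z -0.003 0.184
c_top
   red [424, 137, 57, 37] [0.652, -0.431, 0.154] z -0.004 0.185
   white [404, 228, 36, 48] [0.375, -0.348, 0.157] z -0.004 0.186
   white [400, 230, 30, 39] [0.38, -0.347, 0.023] z -0.002 0.052
k_top
   red [424, 137, 57, 36] [0.652, -0.431, 0.154] z -0.004 0.185
   white [404, 228, 36, 49] [0.375, -0.347, 0.156] z -0.005 0.186
   white [400, 230, 30, 39] [0.38, -0.347, 0.023] z -0.002 0.053
n2t
   red [424, 137, 57, 37] [0.652, -0.431, 0.154] z -0.002 0.185
   white [404, 228, 36, 48] [0.375, -0.348, 0.157] z -0.004 0.184
   white [400, 230, 30, 39] [0.38, -0.347, 0.023] z -0.003 0.056
```

The forearm knocked the blue ring over between the grasp and the carry. It stood on edge at (0.26, 0.22) and now lies with its centre near (0.33, 0.16), leaning on something. About 30 s remain, so I'll measure its old and new poses and see whether I can stand it up again.

```bash
cat > ring.py <<'E'
from h import *
def ring(d):
    W=cloud(d);hsv=cv2.cvtColor(d['image'],cv2.COLOR_BGR2HSV);m=cv2.inRange(hsv,(105,150,40),(125,255,255)).astype(bool)
    w=W[m&~np.isnan(W[...,0])]; w=w[(w[:,2]<.22)&(w[:,0]<.6)&(w[:,0]>.1)&(abs(w[:,1]-.2)<.25)]
    m0=np.median(w,0); w=w[np.linalg.norm(w-m0,axis=1)<.2]
    for _ in range(3):
        c=w.mean(0);V=np.linalg.svd(w-c,full_matrices=False)[2]; dist=(w-c)@V[2]; w=w[abs(dist)<.012]
    q=(w-c)@V[:2].T; A=np.c_[2*q,np.ones(len(q))]; s=np.linalg.lstsq(A,(q**2).sum(1),rcond=None)[0]
    return c+s[:2]@V[:2],V[2],np.sqrt(s[2]+s[0]**2+s[1]**2),len(w),w
E
python3 - <<'E'
from ring import *
for f in('side0','top0','g1','c_side','n2'):
    c,n,rr,k,w=ring(load(f)); print(f,c.round(4),n.round(3),'inplane az',np.degrees(np.arctan2(n[0],-n[1])).round(1),rr.round(4),k,'z',np.percentile(w[:,2],[2,98]).round(3))
for f in ('side0','n2'):
    W=cloud(load(f)); w=W[195:245,230:280].reshape(-1,3); m=(abs(w[:,2]-.035)<.006)&(w[:,0]>.33)&(w[:,0]<.5)&(w[:,1]<.16)&(w[:,1]>-.02); img=load(f)['image'][195:245,230:280].reshape(-1,3); m&=(img[:,2].astype(int)>img[:,0]+25); print(f,m.sum(),w[m].mean(0).round(4),cv2.minAreaRect((w[m][:,:2]*1000).astype(np.float32)))
for f in ('top0','n2t'):
    W=cloud(load(f)); w=W[220:260,255:300].reshape(-1,3); m=(abs(w[:,2]-.035)<.006); print(f,m.sum(),w[m].mean(0).round(4),cv2.minAreaRect((w[m][:,:2]*1000).astype(np.float32)))
E
```

```text
side0 [0.2627 0.2228 0.096 ] [ 0.671 -0.741 -0.001] inplane az 42.2 0.0836 531 z [0.011 0.182]
top0 [0.2646 0.2271 0.097 ] [-0.668  0.744 -0.002] inplane az -138.1 0.084 573 z [0.01  0.182]
g1 [0.2626 0.2228 0.0957] [ 0.669 -0.743  0.001] inplane az 42.0 0.0835 533 z [0.012 0.182]
c_side [0.3342 0.1612 0.0315] [ 0.16  -0.129 -0.979] inplane az 51.1 0.0835 561 z [0.012 0.052]
n2 [0.3343 0.161  0.0316] [ 0.158 -0.134 -0.978] inplane az 49.7 0.0837 562 z [0.011 0.053]
side0 424 [0.4027 0.0771 0.0353] ((402.3230895996094, 78.42167663574219), (94.47444152832031, 56.648128509521484), 50.1975212097168)
n2 382 [0.4037 0.075  0.0356] ((411.2594299316406, 89.353759765625), (119.74097442626953, 56.69858932495117), 52.63664627075195)
top0 510 [0.4033 0.0817 0.0356] ((403.54833984375, 82.13682556152344), (89.78276824951172, 55.334049224853516), 50.839046478271484)
n2t 466 [0.4043 0.0797 0.0357] ((405.0299072265625, 85.82743835449219), (106.14966583251953, 69.21981048583984), 41.21370315551758)
```

The cause and the fix are both clear. The ring simply toppled about its bottom edge: in-plane direction az 42°, fell along n=(0.67,-0.74), and it is now 78° over with its edge resting on the sanding block, which has moved by no more than 2 mm. I'll pinch its far side radially, turn it back 78° about the tool's y axis, set it down at its old centre and release.

```bash
python3 -m handwheel '[{"claw":60,"tx":0,"ty":0,"tz":-0.03,"rx":0,"ry":0,"rz":0},{"claw":60,"tx":0,"ty":0,"tz":-0.03,"rx":0,"ry":0,"rz":0},{"claw":60,"tx":0,"ty":0,"tz":0,"rx":0,"ry":0,"rz":0}]'
cat >> ring.py <<'E'
b=np.radians(42.1); u=np.array([np.cos(b),np.sin(b),0]); n=np.array([np.sin(b),-np.cos(b),0])
def tl(deg): t=np.radians(deg); return frame(u,-zh*np.cos(t)+n*np.sin(t))   # tilt towards n
C0=np.array([.3343,.1625,.031]); CF=np.array([.2635,.2245,.0905])
E
python3 - <<'E'
from ring import *
from station import r
P=C0+.0835*u; Rt=tl(-35); z=Rt[:,2]
print(P,z); need(P-.15*z,Rt); need(P-.15*z,tl(0)); print(r.observe()['joint_positions'].round(2))
E
```

```text
clock: 14.65
ee_pos: [0.3846, 0.2027, 0.3444]
eef_rot: [-3.139, 0.876, -2.6]
contact_force: [0.1, 0.3, 0.0]
finger_gap: 0.6
finger_force: 0.0
[0.39625498 0.21848062 0.031     ] [-0.38454091  0.42557986 -0.81915204]
now [0.3846 0.2027 0.3444] shift in tool [ 0.1241 -0.0766  0.1487] in target axes [-0.1766  0.0192  0.1089] turn [0.1958 1.2287 1.4788] t 14.65 F 0.3
now [0.3846 0.2027 0.3444] shift in tool [ 0.1241 -0.0766  0.1487] in target axes [-0.0822  0.0192  0.1905] turn [0.599  0.7308 1.282 ] t 14.65 F 0.3
[ 0.07 -0.45 -0.78  0.42  0.35 -0.31]
```

```bash
python3 -m handwheel '[{"claw":60,"tx":0,"ty":0,"tz":0,"rx":0.0163,"ry":0.1024,"rz":0.1232},{"claw":60,"tx":0,"ty":0,"tz":0,"rx":0.0163,"ry":0.1024,"rz":0.1232},{"claw":60,"tx":0,"ty":0,"tz":0,"rx":0.0163,"ry":0.1024,"rz":0.1232},{"claw":60,"tx":0,"ty":0,"tz":0,"rx":0.0163,"ry":0.1024,"rz":0.1232},{"claw":60,"tx":0,"ty":0,"tz":0,"rx":0.0163,"ry":0.1024,"rz":0.1232},{"claw":60,"tx":0,"ty":0,"tz":0,"rx":0.0163,"ry":0.1024,"rz":0.1232}]'
python3 -m handwheel '[{"claw":60,"tx":0,"ty":0,"tz":0,"rx":0.0163,"ry":0.1024,"rz":0.1232},{"claw":60,"tx":0,"ty":0,"tz":0,"rx":0.0163,"ry":0.1024,"rz":0.1232},{"claw":60,"tx":0,"ty":0,"tz":0,"rx":0.0163,"ry":0.1024,"rz":0.1232},{"claw":60,"tx":0,"ty":0,"tz":0,"rx":0.0163,"ry":0.1024,"rz":0.1232},{"claw":60,"tx":0,"ty":0,"tz":0,"rx":0.0163,"ry":0.1024,"rz":0.1232},{"claw":60,"tx":0,"ty":0,"tz":0,"rx":0.0163,"ry":0.1024,"rz":0.1232},{"claw":60,"tx":0,"ty":0,"tz":0,"rx":0,"ry":0,"rz":0}]'
python3 - <<'E'
from ring import *
from station import r
P=C0+.0835*u; Rt=tl(-35); z=Rt[:,2]
need(P-.10*z,Rt);need(P,Rt); print(r.observe()['joint_positions'].round(2))
E
```

```text
clock: 15.4
ee_pos: [0.3853, 0.2036, 0.3419]
eef_rot: [2.864, 0.12, 2.956]
contact_force: [-0.5, -0.9, -0.6]
finger_gap: 0.602
finger_force: 0.0
clock: 16.27
ee_pos: [0.3859, 0.2028, 0.3403]
eef_rot: [-3.135, -0.615, 2.303]
contact_force: [0.5, 0.0, 0.2]
finger_gap: 0.6
finger_force: 0.0
now [0.3859 0.2028 0.3403] shift in tool [-0.1741  0.0193  0.1553] in target axes [-0.1736  0.0182  0.1561] turn [-0.0051 -0.0038 -0.0022] t 16.27 F 0.6
now [0.3859 0.2028 0.3403] shift in tool [-0.1745  0.0198  0.2553] in target axes [-0.1736  0.0182  0.2561] turn [-0.0051 -0.0038 -0.0022] t 16.27 F 0.6
[0.02 0.31 0.1  1.8  0.45 0.75]
```

```bash
python3 -m handwheel '[{"claw":50,"tx":-0.025,"ty":0.0026,"tz":0.0223,"rx":-0.005,"ry":-0.004,"rz":-0.002},{"claw":50,"tx":-0.025,"ty":0.0026,"tz":0.0223,"rx":0,"ry":0,"rz":0},{"claw":50,"tx":-0.025,"ty":0.0026,"tz":0.0223,"rx":0,"ry":0,"rz":0},{"claw":50,"tx":-0.025,"ty":0.0026,"tz":0.0223,"rx":0,"ry":0,"rz":0},{"claw":50,"tx":-0.025,"ty":0.0026,"tz":0.0223,"rx":0,"ry":0,"rz":0},{"claw":50,"tx":-0.025,"ty":0.0026,"tz":0.0223,"rx":0,"ry":0,"rz":0},{"claw":50,"tx":-0.025,"ty":0.0026,"tz":0.0223,"rx":0,"ry":0,"rz":0},{"claw":50,"tx":0,"ty":0,"tz":0,"rx":0,"ry":0,"rz":0}]'
python3 m.py o1
python3 - <<'E'
from ring import *
from station import r
c,nn,rr,k,w=ring(load('o1'));print(c,nn,rr,k)
P=C0+.0835*u; Rt=tl(-35); z=Rt[:,2]
need(P-.003*z,Rt); print(r.observe()['joint_positions'].round(2))
E
```

```text
clock: 17.27
ee_pos: [0.4344, 0.1757, 0.1134]
eef_rot: [3.138, -0.608, 2.31]
contact_force: [0.9, -0.2, 1.2]
finger_gap: 0.496
finger_force: 0.0
353 [[-0.089 -0.019  0.147]
 [-0.055 -0.004  0.243]
 [ 0.022  0.023  0.273]]
circle [-0.004  0.185] 0.07980638899373892
plane [ 0.03254216  0.00220398 -0.00134562]
[0.33410569 0.16112599 0.03153061] [ 0.163133   -0.13259619 -0.97765325] 0.0835470987707792 558
now [0.4345 0.1758 0.1147] shift in tool [-0.0008  0.      0.0984] in target axes [-0.0011  0.0002  0.0984] turn [0.0016 0.003  0.0035] t 17.32 F 1.5
[-0.04  0.51 -0.21  1.3   0.42  0.7 ]
```

```bash
python3 -m handwheel '[{"claw":50,"tx":-0.001,"ty":0,"tz":0.02,"rx":0,"ry":0,"rz":0},{"claw":50,"tx":0,"ty":0,"tz":0.025,"rx":0,"ry":0,"rz":0},{"claw":50,"tx":0,"ty":0,"tz":0.025,"rx":0,"ry":0,"rz":0},{"claw":50,"tx":0,"ty":0,"tz":0.014,"rx":0,"ry":0,"rz":0},{"claw":50,"tx":0,"ty":0,"tz":0.006,"rx":0,"ry":0,"rz":0},{"claw":50,"tx":0,"ty":0,"tz":0.005,"rx":0,"ry":0,"rz":0},{"claw":50,"tx":0,"ty":0,"tz":0,"rx":0,"ry":0,"rz":0}]'
python3 -m handwheel '[{"claw":20,"tx":0,"ty":0,"tz":0,"rx":0,"ry":0,"rz":0},{"claw":14,"tx":0,"ty":0,"tz":0,"rx":0,"ry":0,"rz":0},{"claw":3,"tx":0,"ty":0,"tz":0,"rx":0,"ry":0,"rz":0},{"claw":3,"tx":0,"ty":0,"tz":0,"rx":0,"ry":0,"rz":0},{"claw":3,"tx":0,"ty":0,"tz":0,"rx":0,"ry":0,"rz":0}]' 50
python3 - <<'E'
from ring import *
c,nn,rr,k,w=ring(grab('side','o2'));print(c,nn,rr,k)
need(C0+.0835*u,tl(-35))
E
```

```text
clock: 18.2
ee_pos: [0.3993, 0.2154, 0.0363]
eef_rot: [3.137, -0.608, 2.308]
contact_force: [-0.3, -0.1, -0.3]
finger_gap: 0.497
finger_force: 0.0
clock: 18.82
ee_pos: [0.3991, 0.2154, 0.036]
eef_rot: [3.138, -0.609, 2.308]
contact_force: [-0.1, 0.5, -1.4]
finger_gap: 0.143
finger_force: 50.5
[0.33643297 0.15634303 0.03360718] [ 0.15107818 -0.14357438 -0.97803976] 0.08355247609576015 522
now [0.3991 0.2154 0.036 ] shift in tool [ 0.0006 -0.      0.0065] in target axes [ 0.0006 -0.      0.0065] turn [0.0022 0.002  0.0017] t 18.88 F 2.0
```

The blue ring is gripped. Now I work out the stand-up move.

```bash
cat >> ring.py <<'E'
def stand(c,nn,h=0.):
    "turn making ring normal = n (level), centre CF+h"
    from station import r
    o=r.observe(); R0=R.from_euler('xyz',o['eef_rot'])
    nn=nn if nn@n>0 else -nn
    Q=R.align_vectors([n,],[nn,])[0]   # smallest turn
    p=CF+[0,0,h]+Q.apply(o['ee_pos']-c); Rt=(Q*R0)
    print('turn deg',np.degrees(Q.magnitude()).round(1),'tool z after',Rt.apply([0,0,1]).round(3)); need(p,Rt.as_matrix())
E
python3 - <<'E'
from ring import *
c,nn,rr,k,w=ring(load('o2'))
print(load('o2')['image'].shape); stand(c,nn,.06)
E
```

```text
(400, 640, 3)
turn deg 78.0 tool z after [ 0.459 -0.507 -0.73 ]
now [0.3991 0.2154 0.036 ] shift in tool [ 0.1466 -0.0081 -0.0372] in target axes [-0.006  -0.0082 -0.1512] turn [-0.0103 -1.3613  0.0151] t 18.88 F 2.0
```

```bash
python3 -m handwheel '[{"claw":3,"tx":0.006,"ty":0,"tz":-0.008,"rx":0,"ry":0,"rz":0},{"claw":3,"tx":0.012,"ty":0,"tz":-0.016,"rx":0,"ry":0,"rz":0},{"claw":3,"tx":0.014,"ty":0,"tz":-0.02,"rx":0,"ry":0,"rz":0},{"claw":3,"tx":0.014,"ty":0,"tz":-0.02,"rx":0,"ry":0,"rz":0},{"claw":3,"tx":0.012,"ty":0,"tz":-0.018,"rx":0,"ry":0,"rz":0},{"claw":3,"tx":0,"ty":0,"tz":0,"rx":0,"ry":-0.1,"rz":0},{"claw":3,"tx":0,"ty":0,"tz":0,"rx":0,"ry":-0.15,"rz":0},{"claw":3,"tx":0,"ty":0,"tz":0,"rx":0,"ry":-0.15,"rz":0}]'
python3 -m handwheel '[{"claw":3,"tx":0,"ty":0,"tz":0,"rx":0,"ry":-0.15,"rz":0},{"claw":3,"tx":0,"ty":0,"tz":0,"rx":0,"ry":-0.15,"rz":0},{"claw":3,"tx":0,"ty":0,"tz":0,"rx":0,"ry":0,"rz":0}]'
python3 - <<'E'
from ring import *
from station import r
c,nn,rr,k,w=ring(grab('side','o3'));print(c,nn,rr,k)
stand(c,nn,.04);print(r.observe()['joint_positions'].round(2))
E
```

```text
clock: 19.88
ee_pos: [0.3987, 0.2155, 0.1374]
eef_rot: [3.137, -0.204, 2.305]
contact_force: [-0.6, -0.4, -1.4]
finger_gap: 0.143
finger_force: 51.1
clock: 20.25
ee_pos: [0.397, 0.2167, 0.1372]
eef_rot: [3.138, 0.091, 2.309]
contact_force: [0.1, 0.2, -1.2]
finger_gap: 0.146
finger_force: 50.8
[0.33737085 0.15399913 0.13717006] [-0.54284213  0.56277041  0.62338742] 0.08364689265222824 296
turn deg 38.6 tool z after [ 0.457 -0.517 -0.723]
now [0.3976 0.2164 0.137 ] shift in tool [ 0.0987 -0.0072  0.0008] in target axes [ 0.0774 -0.0096 -0.0608] turn [ 0.0038 -0.6733  0.0251] t 20.3 F 1.5
[ 0.37  0.19 -0.47  0.88 -0.08  1.2 ]
```

Going well: 38.6° left, forces small. I'll finish the turn and shift towards the old spot.

```bash
python3 -m handwheel '[{"claw":3,"tx":0,"ty":0,"tz":0,"rx":0.001,"ry":-0.13,"rz":0.005},{"claw":3,"tx":0,"ty":0,"tz":0,"rx":0.001,"ry":-0.135,"rz":0.005},{"claw":3,"tx":0,"ty":0,"tz":0,"rx":0.001,"ry":-0.135,"rz":0.005},{"claw":3,"tx":0,"ty":0,"tz":0,"rx":0.001,"ry":-0.135,"rz":0.005},{"claw":3,"tx":0,"ty":0,"tz":0,"rx":0,"ry":-0.135,"rz":0.005},{"claw":3,"tx":0,"ty":0,"tz":0,"rx":0,"ry":0,"rz":0}]'
python3 -m handwheel '[{"claw":3,"tx":0.012,"ty":-0.001,"tz":-0.009,"rx":0,"ry":0,"rz":0},{"claw":3,"tx":0.015,"ty":-0.002,"tz":-0.012,"rx":0,"ry":0,"rz":0},{"claw":3,"tx":0.015,"ty":-0.002,"tz":-0.012,"rx":0,"ry":0,"rz":0},{"claw":3,"tx":0.015,"ty":-0.002,"tz":-0.012,"rx":0,"ry":0,"rz":0},{"claw":3,"tx":0.012,"ty":-0.002,"tz":-0.009,"rx":0,"ry":0,"rz":0},{"claw":3,"tx":0.006,"ty":0,"tz":-0.005,"rx":0,"ry":0,"rz":0},{"claw":3,"tx":0,"ty":0,"tz":0,"rx":0,"ry":0,"rz":0}]'
python3 - <<'E'
from ring import *
from station import r
c,nn,rr,k,w=ring(grab('side','o4'));print(c,nn,rr,k)
stand(c,nn,0.01);print(r.observe()['joint_positions'].round(2))
c,nn,rr,k,w=ring(grab('top','o4t'));print(c,nn,rr,k)
E
```

```text
clock: 21.05
ee_pos: [0.398, 0.2158, 0.1349]
eef_rot: [3.135, 0.758, 2.278]
contact_force: [0.3, 0.3, -1.4]
finger_gap: 0.144
finger_force: 50.7
clock: 21.92
ee_pos: [0.3301, 0.2819, 0.1274]
eef_rot: [3.13, 0.759, 2.273]
contact_force: [-0.4, 0.5, -1.3]
finger_gap: 0.146
finger_force: 50.7
[0.27161761 0.21766462 0.12957062] [ 0.65356971 -0.75685103  0.00481059] 0.08359431346682801 584
turn deg 1.3 tool z after [ 0.463 -0.505 -0.728]
now [0.3301 0.2816 0.1274] shift in tool [ 0.029  -0.0022  0.0125] in target axes [ 0.029  -0.0019  0.0126] turn [-0.0154  0.005  -0.0164] t 21.98 F 1.7
[ 0.94  0.37 -0.48  0.92 -0.74  1.88]
[0.27381318 0.22171238 0.13064416] [ 0.65130703 -0.75876536  0.00861837] 0.08407249056527985 637
```

```bash
python3 -m handwheel '[{"claw":3,"tx":0,"ty":0,"tz":0,"rx":-0.015,"ry":0.005,"rz":-0.016},{"claw":3,"tx":0.008,"ty":-0.001,"tz":0.004,"rx":0,"ry":0,"rz":0},{"claw":3,"tx":0.008,"ty":-0.001,"tz":0.004,"rx":0,"ry":0,"rz":0},{"claw":3,"tx":0.008,"ty":-0.001,"tz":0.004,"rx":0,"ry":0,"rz":0},{"claw":3,"tx":0.004,"ty":0,"tz":0.0015,"rx":0,"ry":0,"rz":0},{"claw":3,"tx":0,"ty":0,"tz":0,"rx":0,"ry":0,"rz":0}]'
python3 - <<'E'
from ring import *
for f,a in(('side0','side'),('top0','top')):
    c0,n0,*_=ring(load(f)); c,nn,rr,k,w=ring(grab(a,'o5'+a)); nn*=np.sign(nn@n0); dc=c0-c
    print(dc.round(4),'u',(dc@u).round(4),'n',(dc@n).round(4),'z',dc[2].round(4),'tilt deg',np.degrees(nn[2]-n0[2]).round(2),'yaw off',np.degrees(np.cross(nn,n0)[2]).round(2))
E
```

```text
clock: 22.78
ee_pos: [0.3201, 0.2884, 0.0979]
eef_rot: [3.13, 0.756, 2.296]
contact_force: [0.9, 0.2, -0.7]
finger_gap: 0.147
finger_force: 50.8
[-0.0006  0.0001 -0.0043] u -0.0004 n -0.0004 z -0.0043 tilt deg 0.41 yaw off -0.15
[-0.0007 -0.     -0.0046] u -0.0006 n -0.0005 z -0.0046 tilt deg -0.17 yaw off -0.35
```

```bash
python3 -m handwheel '[{"claw":3,"tx":0.0015,"ty":0,"tz":0.0016,"rx":0,"ry":0,"rz":0},{"claw":3,"tx":0.0008,"ty":0,"tz":0.0009,"rx":0,"ry":0,"rz":0},{"claw":3,"tx":0,"ty":0,"tz":0,"rx":0,"ry":0,"rz":0}]' | grep -E 'ee_pos|contact'
python3 -m handwheel '[{"claw":3,"tx":0.0005,"ty":0,"tz":0.0005,"rx":0,"ry":0,"rz":0},{"claw":3,"tx":0,"ty":0,"tz":0,"rx":0,"ry":0,"rz":0}]' | grep -E 'ee_pos|contact'
python3 -m handwheel '[{"claw":3,"tx":0.0005,"ty":0,"tz":0.0005,"rx":0,"ry":0,"rz":0},{"claw":3,"tx":0,"ty":0,"tz":0,"rx":0,"ry":0,"rz":0}]' | grep -E 'ee_pos|contact'
```

```text
ee_pos: [0.3203, 0.2882, 0.0948]
contact_force: [-0.1, 0.4, -0.9]
ee_pos: [0.3203, 0.2883, 0.0942]
contact_force: [0.1, 0.4, -0.4]
ee_pos: [0.3204, 0.2884, 0.0936]
contact_force: [1.0, 1.2, 1.4]
```

Contact. I'll release slowly and check before backing out.

```bash
python3 -m handwheel '[{"claw":13,"tx":0,"ty":0,"tz":0,"rx":0,"ry":0,"rz":0},{"claw":15,"tx":0,"ty":0,"tz":0,"rx":0,"ry":0,"rz":0},{"claw":17,"tx":0,"ty":0,"tz":0,"rx":0,"ry":0,"rz":0},{"claw":20,"tx":0,"ty":0,"tz":0,"rx":0,"ry":0,"rz":0},{"claw":26,"tx":0,"ty":0,"tz":0,"rx":0,"ry":0,"rz":0},{"claw":34,"tx":0,"ty":0,"tz":0,"rx":0,"ry":0,"rz":0},{"claw":44,"tx":0,"ty":0,"tz":0,"rx":0,"ry":0,"rz":0},{"claw":50,"tx":0,"ty":0,"tz":0,"rx":0,"ry":0,"rz":0}]' 20
cat > chk.py <<'E'
from ring import *
import sys
for f,a in(('side0','side'),('top0','top')):
    c0,n0,*_=ring(load(f)); c,nn,rr,k,w=ring(grab(a,sys.argv[1]+a)); nn*=np.sign(nn@n0); dc=c0-c
    print(dc.round(4),'u',(dc@u).round(4),'n',(dc@n).round(4),'tilt deg',np.degrees(nn[2]-n0[2]).round(2),'yaw off',np.degrees(np.cross(nn,n0)[2]).round(2))
E
python3 chk.py o6
```

```text
clock: 24.75
ee_pos: [0.3202, 0.2883, 0.0934]
eef_rot: [3.129, 0.756, 2.295]
contact_force: [0.1, 0.4, 0.2]
finger_gap: 0.502
finger_force: 0.0
[-0.0021 -0.0007 -0.    ] u -0.002 n -0.0008 tilt deg -0.06 yaw off -0.37
[-0.0028 -0.0015  0.    ] u -0.0031 n -0.0008 tilt deg -0.02 yaw off -0.53
```

```bash
python3 -m handwheel '[{"claw":50,"tx":0,"ty":0,"tz":-0.005,"rx":0,"ry":0,"rz":0},{"claw":50,"tx":0,"ty":0,"tz":-0.01,"rx":0,"ry":0,"rz":0},{"claw":50,"tx":0,"ty":0,"tz":-0.015,"rx":0,"ry":0,"rz":0},{"claw":50,"tx":0,"ty":0,"tz":-0.02,"rx":0,"ry":0,"rz":0},{"claw":50,"tx":0,"ty":0,"tz":-0.025,"rx":0,"ry":0,"rz":0},{"claw":50,"tx":0,"ty":0,"tz":-0.025,"rx":0,"ry":0,"rz":0},{"claw":50,"tx":0,"ty":0,"tz":-0.02,"rx":0,"ry":0,"rz":0},{"claw":50,"tx":0,"ty":0,"tz":0,"rx":0,"ry":0,"rz":0}]'
python3 chk.py o7
python3 -m handwheel '[{"claw":50,"tx":0,"ty":0,"tz":0,"rx":0,"ry":0,"rz":0},{"claw":50,"tx":0,"ty":0,"tz":0,"rx":0,"ry":0,"rz":0},{"claw":50,"tx":0,"ty":0,"tz":0,"rx":0,"ry":0,"rz":0},{"claw":50,"tx":0,"ty":0,"tz":0,"rx":0,"ry":0,"rz":0},{"claw":50,"tx":0,"ty":0,"tz":0,"rx":0,"ry":0,"rz":0},{"claw":50,"tx":0,"ty":0,"tz":0,"rx":0,"ry":0,"rz":0}]' | grep contact
python3 chk.py o8; python3 m.py o9
python3 - <<'E'
from h import *
a=load('side0')['image'].astype(int);b=load('o8side')['image'].astype(int)
a=cv2.GaussianBlur(a.astype(np.float32),(5,5),0);b=cv2.GaussianBlur(b.astype(np.float32),(5,5),0)
m=(abs(a-b).max(2)>22).astype(np.uint8); n,l,s,c=cv2.connectedComponentsWithStats(cv2.dilate(m,np.ones((3,3))))
print([s[k].tolist() for k in range(1,n) if s[k,4]>25])
E
```

```text
clock: 25.85
ee_pos: [0.2642, 0.3501, 0.1815]
eef_rot: [3.127, 0.756, 2.295]
contact_force: [0.4, 0.2, 1.1]
finger_gap: 0.502
finger_force: 0.0
[-0.0054 -0.0042 -0.0001] u -0.0068 n -0.0005 tilt deg 0.02 yaw off -0.4
[-0.0049 -0.0038 -0.0003] u -0.0062 n -0.0005 tilt deg -0.07 yaw off -0.56
contact_force: [0.2, -1.0, -0.0]
[-0.0051 -0.0037 -0.0001] u -0.0062 n -0.0007 tilt deg 0.1 yaw off -0.48
[-0.0043 -0.0031 -0.    ] u -0.0053 n -0.0006 tilt deg -0.02 yaw off -0.77
767 [[-0.088 -0.018  0.091]
 [-0.003 -0.005  0.193]
 [ 0.089  0.02   0.272]]
circle [0.    0.181] 0.08411602972833013
plane [-0.00011483  0.00909658 -0.00510426]
[[29, 0, 27, 30, 548], [18, 0, 168, 216, 9832], [255, 100, 34, 47, 421], [186, 114, 6, 10, 51], [287, 120, 8, 17, 83], [184, 126, 12, 14, 123], [266, 144, 16, 11, 121], [0, 148, 3, 11, 28], [196, 154, 23, 39, 408], [174, 167, 21, 47, 564], [292, 206, 38, 11, 167], [131, 218, 31, 15, 269], [0, 230, 81, 48, 1208], [0, 232, 6, 9, 45], [131, 240, 16, 48, 406], [107, 245, 14, 18, 79]]
```

View pics/o8side.png

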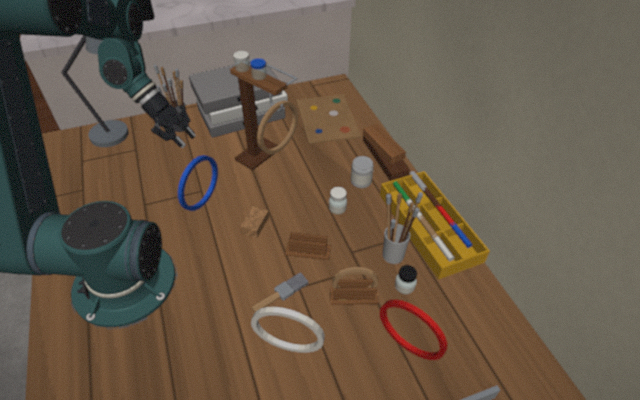

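The large hoop hangs at side (277,128). The blue ring stands upright again at (198,183), about 6 mm from its old centre. One more check that both are at rest.

```bash
python3 -m handwheel '[{"claw":50,"tx":0,"ty":0,"tz":0,"rx":0,"ry":0,"rz":0},{"claw":50,"tx":0,"ty":0,"tz":0,"rx":0,"ry":0,"rz":0},{"claw":50,"tx":0,"ty":0,"tz":0,"rx":0,"ry":0,"rz":0},{"claw":50,"tx":0,"ty":0,"tz":0,"rx":0,"ry":0,"rz":0},{"claw":50,"tx":0,"ty":0,"tz":0,"rx":0,"ry":0,"rz":0},{"claw":50,"tx":0,"ty":0,"tz":0,"rx":0,"ry":0,"rz":0},{"claw":50,"tx":0,"ty":0,"tz":0,"rx":0,"ry":0,"rz":0},{"claw":50,"tx":0,"ty":0,"tz":0,"rx":0,"ry":0,"rz":0}]' | grep -E 'clock|contact'
python3 chk.py p1; python3 m.py p2
```

```text
clock: 27.85
contact_force: [-0.2, -0.2, 0.0]
[-0.0048 -0.0038  0.0001] u -0.0061 n -0.0004 tilt deg 0.13 yaw off -0.37
[-0.0037 -0.0026 -0.    ] u -0.0044 n -0.0006 tilt deg 0.03 yaw off -0.69
770 [[-0.087 -0.02   0.092]
 [-0.004 -0.005  0.195]
 [ 0.088  0.019  0.271]]
circle [-1.000e-04  1.812e-01] 0.0839234521009314
plane [-0.00259521  0.00800411 -0.00508679]
```

Both are at rest, so I'm handing in.

```bash
python3 -c "
from station import ticket
print(ticket.sign_off())"
```

```text
the job is handed in; nothing more can be done
None
```

The large hoop hangs at rest on the J-hook, released and with the robot clear, handed in at about 28 s; on the way the forearm knocked over the blue look-alike ring, which I stood back upright about 6 mm from its original spot, and the sanding block it fell against may have shifted by up to 2 mm.

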